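# Fill the planter basket and set its vent cap

### The arm

A 6-joint arm with a two-finger parallel gripper is mounted at the origin on the work surface. World frame = base frame: x ahead of the robot, y to its left, z up, the work surface at z = 0. Lengths are in mm, angles in degrees, forces in N, time in s.
With the tool pointing down it reaches from about 250 to 725 mm from the base axis. Payload 4 kg.
Tool frame: the origin (TCP) lies at the very end of the fingers, on their centre line; the grasp point (between the pads) lies 19 mm behind it; z points along the fingers, y is the line along which they close (so a half turn about z gives the same grasp; the last joint's range is limited). The gripper opens to 85 mm and grips with 20 to 120 N. Pads are 22 mm wide; open, the fingers measure 114 mm over their backs; the gripper's body (76 mm by 85 mm) begins 54 mm behind the grasp point. The pads swing forward as they close: fully open they stand 13 mm farther back than shut.
Start: joints at [-63.999, 13.785, 0.286, 76.501, 0, 90], TCP at [219.19, -449.394, 231.306] pointing down, gripper open.
Joint ranges: [-155.79, 155.79], [-60.16, 107.12], [-62.33, 73.08], [-114, 123.19], [-81.49, 82.49], [-180, 180]. Speed limits (degrees/s): [159.86, 159.86, 180, 180, 180, 180].

### API

Orientations are given as a 3x3 rotation matrix whose columns are the frame's x, y, z axes.
In Python, from plant import bot gives the robot as it stands. The module is installed in compiled form; this text tells all that it offers.
- The arm moves only by the tool carry_out, never from a script. Its argument "targets" is a list of rows, each an object of numbers: "dx", "dy", "dz": the shift along the tool's x, y, z in units of 30 mm (1.0 is 30 mm); "turn": the turn about the tool's z in units of 6 degrees (1.0 is 6 degrees). In form: [{"dx": .., "dy": .., "dz": .., "turn": ..}, ...]. A call has 1 to 20 rows; each row shifts and turns the commanded pose from where the row before left it, along the tool's axes as they then stand; what a row does not reach is not made up. A row lasts 1/12 s, in which the tool goes at most 41.7 mm and 7.16 degrees, less where a joint would pass 70% of its speed; a pose out of reach is approached as far as the arm can. A call is refused whole if a number of a shift passes 1 or a number of a turn 1, either way. A call with a gripper value outside its range is refused whole. "fingers" is the finger opening in mm, from 0 to 85.4, set as the call begins (left out, the last holds). The fingers move at their own pace and stop on an object; "newtons" is the grip in N (left out, the last holds). Time passes only in rows, so rows that do not move let the fingers close. It gives the time, the measured TCP pose, the force, the opening and the grip force at its end, in the units of the state.
- bot.read_state(): the state, without advancing time (a new reading comes with each control period).
- bot.get_image(name): name is "side" or "top"; returns (picture, depth): 480x640x3 uint8, red, green, blue; 480x640 float32, mm along the optical axis (not along the pixel's ray), 0 where there is no reading.
- bot.calibration(name): a dict with "fx", "fy", "cx", "cy" (pixels), "R" (3x3) and "t" (3): a world point X has camera coordinates R X + t. Camera axes: x right, y down, z forward; pixel columns grow to the right and rows downward; lengths in mm; the calibration is good to about 2 mm. A picture is of the moment at which its call begins. calibration takes no time and is no camera call.
- bot.hand_in(): hands the job in; it is judged then, once.
The state is a dict: "t": time; "joint_positions": joint angles; "dq": joint speeds; "effort": joint torques, N m; "eef_pos": TCP position; "tool_rot": TCP orientation; "contact_force": force on the tool from outside, world axes, zero at the start; "ft_torque": the same for the moment, N m; "gripper_width": opening from 0.0 (shut) to 1.0 (fully open); "finger_force": force on a finger pad.
Only numpy, scipy, OpenCV 4.12 (cv2) and the standard library are available. Lean on these libraries where they do the work, as an engineer would, in place of code of your own. Each camera call takes 0.05 s, during which the arm holds its last target. There are 200 camera calls.

### The job

Set up the white planter: pick up the metal tray, tip it over the planter's open basket so that all four clay chunks slide in, and set the empty tray back down flat on the bench. Then screw the black filler cap clockwise until it bottoms out, back it off a quarter turn so that the reservoir can breathe, and finish while holding the cap still in the gripper there. Leave everything else on the bench where it is.

Things in the scene. Friction and masses are not known exactly. Their poses are not given: they have to be found in the camera images.
- basket (a point): Centre of the inner floor of the planter's open basket. The planter is one fixed white plastic box on the bench, 150 (its x) by 280 (its y) by 100 mm high; this frame has the planter's axes (z up). The half on its +y side is the open square basket, inside 138 by 138 mm, floor 30 mm and rim 100 mm above the bench, walls 6 mm. The other half is a closed reservoir, top 100 mm high, with the filler neck and its screw cap in the middle of its top, 140 mm from this point along -y.
- cap_grip (a point): Point on the axis of the black ribbed screw cap on the filler neck, 16 mm above the cap's lower edge: the height to grip. The cap is an upright cylinder 48 mm across, ribs to 50 mm, 30 mm high; this point is 138 mm above the bench when the cap is screwed home. A bar-shaped ridge, 4 mm high, runs on its top from the centre to the rim; the x axis of this frame runs along the ridge, z is up, and when the cap is home it points along the planter's x axis. The cap cannot come off.
- cap: The screw cap itself; origin on its axis at its lower edge (122 mm above the bench when home), axes as for cap_grip.
- cap_turn (a joint): How far the cap is unscrewed, rad: 0 = bottomed out (a hard stop), growing as it turns counter-clockwise seen from above, 3.4 = a stop at the loose end. It starts loose, between 1.95 and 2.9. Right-hand thread: clockwise tightens, and the cap sinks 0.64 mm per rad. It turns against about 0.08 N m of friction and stays where it is left.
- tray: Loose open aluminium tray, 0.13 to 0.21 kg, flat on the bench. Origin at the centre of its underside, z up. Floor 130 (x) by 90 (y) mm, 4 mm thick; walls 22 mm high on three sides, none at the -x end, where things slide off. Behind the +x end stands a black upright handle fin, 12 mm thick (y), from x = 65 to 115 mm, its top 52 mm above the bench.
- tray_lip (a point): Middle of the tray's open pouring edge (its -x end), on the floor's upper face; axes of the tray.
- tray_handle (a point): Grip point in the tray's handle fin, 92 mm along the tray's +x from its origin, 35 mm above the tray's underside; axes of the tray. Grip across the fin's 12 mm (tray's y).
- clay0: One of four alike loose chunks of fired clay, about 24 mm across and 18 mm high, 14 g, flat-bottomed, at the start standing on the tray's floor; origin in its underside. They start to slide on the tray at a slope of 16 to 23 degrees.
- clay1: One of four alike loose chunks of fired clay, about 24 mm across and 18 mm high, 14 g, flat-bottomed, at the start standing on the tray's floor; origin in its underside. They start to slide on the tray at a slope of 16 to 23 degrees.
- clay2: One of four alike loose chunks of fired clay, about 24 mm across and 18 mm high, 14 g, flat-bottomed, at the start standing on the tray's floor; origin in its underside. They start to slide on the tray at a slope of 16 to 23 degrees.
- clay3: One of four alike loose chunks of fired clay, about 24 mm across and 18 mm high, 14 g, flat-bottomed, at the start standing on the tray's floor; origin in its underside. They start to slide on the tray at a slope of 16 to 23 degrees.
- beaker: Bystander: glass beaker, 76 mm across, 95 mm high, beyond the work area. Origin under its centre.
- reagent: Bystander: amber bottle, 64 mm across, 150 mm high, beyond the work area. Origin under its centre.
- dish: Bystander: closed glass dish, 64 mm across, 18 mm high, at the robot's right, near its base. Origin under its centre.
- brush: Bystander: cleaning brush, 160 mm long, lying behind the planter and tray.
- mortar: Bystander: white bowl, 90 mm across, 60 mm high, at the robot's right. Origin under its centre.
- washbottle: Bystander: white bottle, 60 mm across, 150 mm high, at the robot's left. Origin under its centre.
Things that resemble listed ones, but are neither listed nor needed, are in the scene too. What is shaped like the tray but purple or red is not meant.

How it is judged (in metres and radians):
On the way, in this order (a step that is already met when the one before it is completed fails the run):
1. the tray is tipped with its lip over the basket (angle between tray's own z axis and vertical above 0.15 rad and horizontal distance between tray_lip and basket below 0.1 m and height (world z) of tray_lip above 0.09 m), for 0.1 s.
2. all four clay chunks lie in the basket (x of clay0 in the frame of basket between -0.07 and 0.07 m and y of clay0 in the frame of basket between -0.07 and 0.07 m and z of each of clay0, clay1, clay2, clay3 in the frame of basket below 0.06 m and x of clay1 in the frame of basket between -0.07 and 0.07 m and y of clay1 in the frame of basket between -0.07 and 0.07 m and x of clay2 in the frame of basket between -0.07 and 0.07 m and y of clay2 in the frame of basket between -0.07 and 0.07 m and x of clay3 in the frame of basket between -0.07 and 0.07 m and y of clay3 in the frame of basket between -0.07 and 0.07 m), for 0.2 s.
3. the empty tray stands flat on the bench, let go (angle between tray's own z axis and vertical below 0.08 rad and height (world z) of tray below 0.01 m and contact force between the fingers and tray below 0.1 N), for 0.2 s.
4. the cap is screwed down to its stop (value of joint cap_turn below 0.08 rad), for 0.15 s.
At the end, for the whole second after the job is handed in: The cap is a quarter turn (90 degrees, give or take 15) unscrewed from its stop, at rest and gripped by the fingers with more than 3 N; all four clay chunks lie in the basket below its rim; the tray stands flat on the bench (underside within 10 mm of it, tilt under 0.08 rad) (all of step 2 and value of joint cap_turn between 1.31 and 1.83 rad and velocity of joint cap_turn between -0.05 and 0.05 rad/s and contact force between the fingers and cap above 3 N and angle between tray's own z axis and vertical below 0.08 rad and height (world z) of tray below 0.01 m); the arm keeps its last pose, push and grip.
It fails at once if a bystander is moved more than 30 mm (distance of any of beaker, reagent, dish, mortar, washbottle, brush from where it was at the start of the episode above 0.03 m).
It also fails if it takes over 72 s, if anything falls off the work surface, if the arm or the gripper's body presses on something with over 40 N, if the wrist force passes 120 N, or if a joint passes its speed limit or range.

## Working session

There is one attempt and no reset: what is moved stays moved. The work goes in short steps, Python scripts to look and compute and a tool call to move; the robot and the scene stay as the last step left them, time stands still between calls to the robot, and variables do not carry over. Pictures are saved under pics/ and viewed, at most 10 in all, crops included, and the job is handed in when it is done.

Besides the shell and the picture viewer there is one more tool, called after "Emit:" as name(argument=value, ...) on one line, values as JSON. carry_out: Moves the arm, as the interface text tells. Its arguments: {"type":"object","properties":{"targets":{"type":"array","items":{"type":"object","properties":{"dx":{"type":"number"},"dy":{"type":"number"},"dz":{"type":"number"},"turn":{"type":"number"}}}},"fingers":{"type":"number"},"newtons":{"type":"number"}},"required":["targets"]}

```bash
mkdir -p pics; cat > h.py <<'E'
import numpy as np, cv2
from plant import bot
def grab(n):
    im,d=bot.get_image(n); np.savez('last_%s.npz'%n,im=im,d=d); return im,d
def load(n):
    z=np.load('last_%s.npz'%n); return z['im'],z['d']
def save(name,im): cv2.imwrite('pics/'+name,cv2.cvtColor(im,cv2.COLOR_RGB2BGR))
def ray(n,u,v):
    c=bot.calibration(n);R=np.array(c['R']);t=np.array(c['t'])
    return -R.T@t, R.T@np.array([(u-c['cx'])/c['fx'],(v-c['cy'])/c['fy'],1])
def onplane(n,u,v,z):
    o,d=ray(n,u,v); return o+d*(z-o[2])/d[2]
def pts(n,d):
    c=bot.calibration(n);R=np.array(c['R']);t=np.array(c['t'])
    v,u=np.indices(d.shape); P=np.stack([(u-c['cx'])/c['fx']*d,(v-c['cy'])/c['fy']*d,d],-1)
    return (P-t)@R
E
python3 - <<'E'
from h import *
for n in('top','side'):
    im,d=grab(n); save(n+'0.png',im); c=bot.calibration(n); print(n,c['fx'],ray(n,320,240))
print(bot.read_state())
E
```

```text
top 441.0926180606971 (array([ 345.29125057,   45.05538146, 1065.19721863]), array([ 0.18931055, -0.01607879, -0.98202974]))
side 607.5198083294495 (array([  420.72529336, -1175.15223067,   883.25604393]), array([ 0.0338251 ,  0.84846266, -0.5284502 ]))
{'t': 0.1, 'joint_positions': array([-6.39991565e+01,  1.38304103e+01,  2.23292849e-01,  7.65037716e+01,
       -3.50785241e-04,  8.99989278e+01]), 'dq': array([ 0.03484689, -0.21065889,  0.26883642, -0.11728313,  0.06407042,
        0.03676127]), 'effort': array([ 4.57568585e-04, -3.73139012e+01,  2.53010005e+01,  1.08828291e-02,
        4.22373125e-05, -9.85520103e-06]), 'eef_pos': array([ 218.94291085, -448.88695644,  230.49235188]), 'tool_rot': array([[ 8.98779383e-01,  4.38400378e-01, -8.53942073e-04],
       [ 4.38401210e-01, -8.98777705e-01,  1.73680956e-03],
       [-6.08612783e-06, -1.93537786e-03, -9.99998127e-01]]), 'contact_force': array([-0.12822065,  0.25064033,  0.0790444 ]), 'ft_torque': array([ 6.21255459e-05,  3.80758620e-02, -2.49240934e-02]), 'finger_force': 0.0, 'gripper_width': 1.0011772190481374}
```

View pics/top0.png

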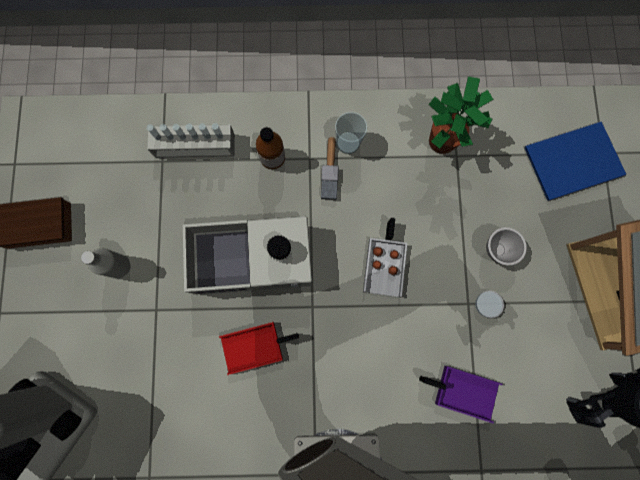

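View pics/side0.png

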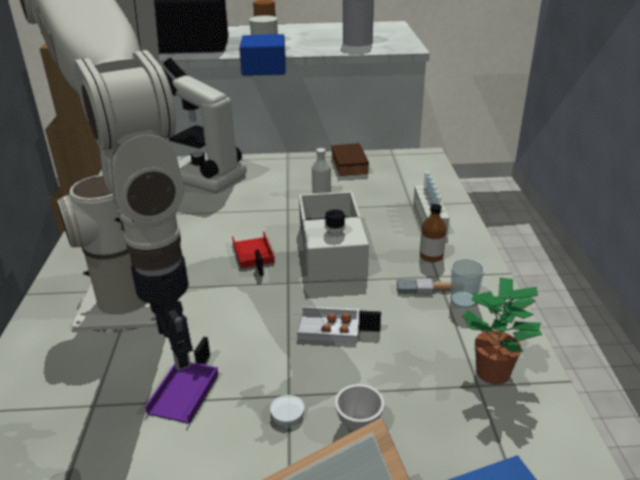

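The top view shows three tray-like things: the metal tray with four chunks at (386,267), handle at (391,228); a red one at (252,348); and a purple one at (467,393). I choose the metal one. The planter is at (247,254), with the basket on the left (+y) and the cap at (279,246).

```bash
python3 - <<'E'
from h import *
im,d=load('top'); P=pts('top',d); hsv=cv2.cvtColor(im,cv2.COLOR_RGB2HSV)
def comp(m,seed_box):
    u0,v0,u1,v1=seed_box; k=np.zeros(m.shape,bool);k[v0:v1,u0:u1]=True; return m&k
def rect(m,nm):
    p=P[m][:,:2].astype(np.float32); r=cv2.minAreaRect(p); print(nm,m.sum(),np.round(r[0],1),np.round(r[1],1),round(r[2],1),'zmed',np.median(P[m][:,2]).round(1)); return r
z=P[...,2]
# planter rim/top
m=comp((z>92)&(z<108)&(d>0),(170,205,325,305)); rect(m,'plantertop')
m=comp((z>112)&(d>0),(255,225,305,270)); rect(m,'cap'); print(np.percentile(z[m],[50,98]))
# tray: walls + floor
m=comp((z>-1)&(d>0)&(hsv[...,2]>120),(355,235,415,305)); 
m=comp((z>14)&(z<40)&(d>0),(355,232,415,302)); rect(m,'traywalls')
m=comp((hsv[...,2]<60)&(z>35)&(d>0),(375,210,405,245)); rect(m,'fin')
for n,b in(('clay',(365,240,408,285)),):
    m=comp((hsv[...,1]>110)&(hsv[...,0]<20),b); c=cv2.connectedComponentsWithStats(m.astype(np.uint8))
    for i in range(1,c[0]):
        if c[2][i,4]>15: print(n,c[3][i].round(),onplane('top',*c[3][i],20).round(0))
big=cv2.resize(im[200:310,170:430],(780,330),interpolation=cv2.INTER_CUBIC); save('crop1.png',big)
E
```

```text
plantertop 4186 [507.2 193.9] [151.2 280.9] 3.3 zmed 100.3
cap 519 [509.1 117.9] [50.3 49. ] 84.0 zmed 153.7
[153.71071511 159.08313788]
traywalls 573 [ 490.3 -127.7] [ 90.6 148.1] 81.0 zmed 21.4
fin 118 [ 566.9 -139.6] [11.9 46.6] 80.3 zmed 51.5
clay [377. 251.] [ 517. -109.   20.]
clay [394. 254.] [ 509. -148.   20.]
clay [376. 264.] [ 485. -106.   20.]
clay [393. 270.] [ 470. -144.   20.]
```

View pics/crop1.png

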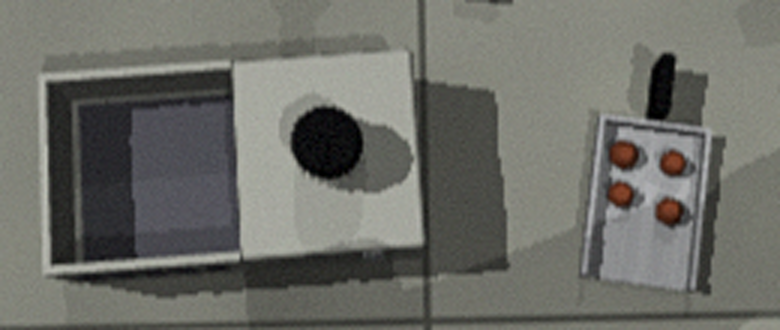

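The crop confirms the choice: a bare metal tray with four brown chunks, a black fin at its +x end, and the open edge toward the robot. Next I turn and go above the handle.

Emit:
carry_out(targets=[{"turn":1},{"turn":1},{"turn":1},{"turn":1},{"turn":1},{"turn":0.92},{"dx":0.75,"dy":-0.93},{"dx":0.75,"dy":-0.93},{"dx":0.75,"dy":-0.93},{"dx":0.75,"dy":-0.93},{"dx":0.75,"dy":-0.93},{"dx":0.75,"dy":-0.93},{"dx":0.75,"dy":-0.93},{"dx":0.75,"dy":-0.93},{"dx":0.75,"dy":-0.93},{"dx":0.75,"dy":-0.93},{"dx":0.75,"dy":-0.93},{"dx":0.75,"dy":-0.93},{"dx":0.75,"dy":-0.93},{"dx":0}], fingers=50)

```text
validation failed for argument at $.ta...
```

```bash
cat >> h.py <<'E'
def go(tgt,yaw=None):
    s=bot.read_state();R=s['tool_rot'];p=s['eef_pos']
    print('t',round(s['t'],2),'tcp',p.round(1),'yaw',np.degrees(np.arctan2(R[1,0],R[0,0])).round(2),'tilt',R[2].round(3),'j',s['joint_positions'].round(1),'gw',round(s['gripper_width']*85.4,1),'ff',round(s['finger_force'],1),'F',s['contact_force'].round(1),'T',s['ft_torque'].round(2))
    if tgt is not None: print('units',(R.T@(np.array(tgt)-p)/30).round(2))
E
python3 -c "
from h import *
go([568.5,-140,16])"
```

```text
t 0.1 tcp [ 218.9 -448.9  230.5] yaw 26.0 tilt [-0.    -0.002 -1.   ] j [-64.   13.8   0.2  76.5  -0.   90. ] gw 85.5 ff 0.0 F [-0.1  0.3  0.1] T [ 0.    0.04 -0.02]
units [14.99 -4.13  7.16]
```

Emit:
carry_out(targets=[{"dx":0,"dy":0,"dz":0,"turn":1},{"dx":0,"dy":0,"dz":0,"turn":1},{"dx":0,"dy":0,"dz":0,"turn":1},{"dx":0,"dy":0,"dz":0,"turn":1},{"dx":0,"dy":0,"dz":0,"turn":1},{"dx":0,"dy":0,"dz":0,"turn":0.92},{"dx":0.75,"dy":-0.93,"dz":0,"turn":0},{"dx":0.75,"dy":-0.93,"dz":0,"turn":0},{"dx":0.75,"dy":-0.93,"dz":0,"turn":0},{"dx":0.75,"dy":-0.93,"dz":0,"turn":0},{"dx":0.75,"dy":-0.93,"dz":0,"turn":0},{"dx":0.75,"dy":-0.93,"dz":0,"turn":0},{"dx":0.75,"dy":-0.93,"dz":0,"turn":0},{"dx":0.75,"dy":-0.93,"dz":0,"turn":0},{"dx":0.75,"dy":-0.93,"dz":0,"turn":0},{"dx":0.75,"dy":-0.93,"dz":0,"turn":0},{"dx":0.75,"dy":-0.93,"dz":0,"turn":0},{"dx":0.75,"dy":-0.93,"dz":0,"turn":0},{"dx":0.75,"dy":-0.93,"dz":0,"turn":0},{"dx":0,"dy":0,"dz":0,"turn":0}], fingers=50, newtons=100)

```text
t: 1.77
eef_pos: [571.4, -135.4, 229.8]
tool_rot: [[0.987, -0.159, 0.001], [-0.159, -0.987, 0.002], [0.0, -0.002, -1.0]]
contact_force: [0.5, 0.2, -0.1]
gripper_width: 0.584
finger_force: 0.0
```

```bash
python3 -c "
from h import *
go([568.5,-140,16])"
```

```text
t 1.77 tcp [ 571.4 -135.4  229.8] yaw -9.15 tilt [ 0.    -0.002 -1.   ] j [-1.340e+01  2.390e+01  1.430e+01  8.040e+01  1.000e-01  1.757e+02] gw 49.8 ff 0.0 F [ 0.5  0.2 -0.1] T [-0.06  0.   -0.  ]
units [-0.07  0.18  7.12]
```

```bash
python3 - <<'E'
from h import *
im,d=load('side'); P=pts('side',d); hsv=cv2.cvtColor(im,cv2.COLOR_RGB2HSV)
m=np.zeros(d.shape,bool); m[300:340,350:390]=True; m&=(hsv[...,2]<60)&(d>0)&(P[...,2]>8)
p=P[m]; print(len(p),np.percentile(p,[2,50,98],axis=0).round(1))
print(np.polyfit(p[:,0],p[:,1],1))
# cap, side
m=np.zeros(d.shape,bool); m[205:232,320:350]=True; m&=(hsv[...,2]<60)&(d>0)&(P[...,2]>110); p=P[m]; print(np.percentile(p,[2,50,98],axis=0).round(1))
E
```

```text
350 [[ 545.6 -153.3    9.4]
 [ 566.4 -147.3   32.5]
 [ 586.7 -140.7   52.5]]
[ -0.15776408 -58.10648786]
[[487.2  89.3 126.1]
 [508.3 101.  149.4]
 [529.3 132.8 156.7]]
```

Emit:
carry_out(targets=[{"dx":-0.07,"dy":0.18,"dz":1,"turn":0},{"dx":0,"dy":0,"dz":1,"turn":0},{"dx":0,"dy":0,"dz":1,"turn":0},{"dx":0,"dy":0,"dz":1,"turn":0},{"dx":0,"dy":0,"dz":0,"turn":0}])

```text
t: 2.18
eef_pos: [559.2, -144.0, 104.3]
tool_rot: [[0.986, -0.166, -0.013], [-0.165, -0.986, 0.003], [-0.014, -0.001, -1.0]]
contact_force: [-0.7, -0.3, -1.4]
gripper_width: 0.582
finger_force: 0.0
```

```bash
python3 - <<'E'
from h import *
im,d=grab('side'); P=pts('side',d); save('s2.png',cv2.resize(im[180:380,220:460],(720,600)))
go([568.5,-140,16])
E
```

```text
t 2.23 tcp [ 561.1 -144.4  107.6] yaw -9.53 tilt [-0.009 -0.001 -1.   ] j [-14.4  27.6   1.4  64.4  -0.  175.1] gw 49.7 ff 0.0 F [-0.3  0.7  0. ] T [0.01 0.01 0.04]
units [ 0.25 -0.18  3.05]
```

View pics/s2.png

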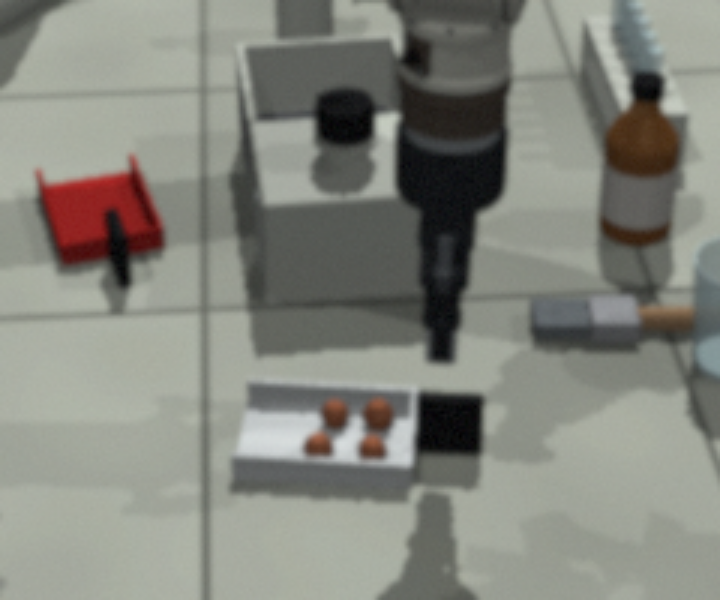

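The picture shows the gripper hanging above the fin at (450,420), with all four chunks on the tray and the cap at (344,115). I descend.

Emit:
carry_out(targets=[{"dx":0,"dy":0,"dz":0,"turn":0},{"dx":0,"dy":0,"dz":0.5,"turn":0},{"dx":0,"dy":0,"dz":0.5,"turn":0},{"dx":0,"dy":0,"dz":0.5,"turn":0},{"dx":0,"dy":0,"dz":0,"turn":0},{"dx":0,"dy":0,"dz":0,"turn":0},{"dx":0,"dy":0,"dz":0,"turn":0},{"dx":0,"dy":0,"dz":0,"turn":0}])

```text
t: 2.9
eef_pos: [566.2, -145.5, 68.5]
tool_rot: [[0.986, -0.165, 0.004], [-0.165, -0.986, -0.001], [0.004, 0.0, -1.0]]
contact_force: [0.2, 0.7, -0.3]
gripper_width: 0.586
finger_force: 0.0
```

```bash
python3 -c "
from h import *
go([569,-140.5,16])"
```

```text
t 2.9 tcp [ 566.2 -145.5   68.5] yaw -9.52 tilt [ 0.004  0.    -1.   ] j [-14.4  29.7  -1.5  58.6  -0.  175.1] gw 50.1 ff 0.0 F [ 0.2  0.7 -0.3] T [0.03 0.   0.  ]
units [ 0.06 -0.18  1.75]
```

Emit:
carry_out(targets=[{"dx":0.06,"dy":-0.18,"dz":0.4,"turn":0},{"dx":0,"dy":0,"dz":0.45,"turn":0},{"dx":0,"dy":0,"dz":0.45,"turn":0},{"dx":0,"dy":0,"dz":0.4,"turn":0},{"dx":0,"dy":0,"dz":0,"turn":0},{"dx":0,"dy":0,"dz":0,"turn":0},{"dx":0,"dy":0,"dz":0,"turn":0},{"dx":0,"dy":0,"dz":0,"turn":0}])

```text
t: 3.57
eef_pos: [568.3, -140.1, 16.3]
tool_rot: [[0.986, -0.165, 0.002], [-0.165, -0.986, -0.0], [0.002, 0.0, -1.0]]
contact_force: [0.3, 0.1, 0.1]
gripper_width: 0.582
finger_force: 0.0
```

Emit:
carry_out(targets=[{"dx":0,"dy":0,"dz":0,"turn":0},{"dx":0,"dy":0,"dz":0,"turn":0},{"dx":0,"dy":0,"dz":0,"turn":0},{"dx":0,"dy":0,"dz":0,"turn":0},{"dx":0,"dy":0,"dz":0,"turn":0},{"dx":0,"dy":0,"dz":0,"turn":0},{"dx":0,"dy":0,"dz":0,"turn":0},{"dx":0,"dy":0,"dz":0,"turn":0}], fingers=0, newtons=110)

```text
t: 4.23
eef_pos: [567.9, -140.3, 16.1]
tool_rot: [[0.986, -0.166, 0.001], [-0.166, -0.986, -0.001], [0.001, 0.0, -1.0]]
contact_force: [-0.5, -0.5, 5.6]
gripper_width: 0.124
finger_force: 107.7
```

```bash
python3 -c "
from h import *
go([569,-140.5,16])"
```

```text
t 4.23 tcp [ 567.9 -140.3   16.1] yaw -9.53 tilt [ 0.001  0.    -1.   ] j [-13.9  33.1  -4.5  52.3  -0.  175.7] gw 10.6 ff 107.7 F [-0.5 -0.5  5.6] T [-0.12  0.13 -0.05]
units [0.04 0.   0.  ]
```

Emit:
carry_out(targets=[{"dx":0,"dy":0,"dz":-0.1,"turn":0},{"dx":0,"dy":0,"dz":-0.2,"turn":0},{"dx":0,"dy":0,"dz":-0.3,"turn":0},{"dx":0,"dy":0,"dz":-0.4,"turn":0},{"dx":0,"dy":0,"dz":-0.5,"turn":0},{"dx":0,"dy":0,"dz":-0.5,"turn":0},{"dx":0,"dy":0,"dz":-0.5,"turn":0},{"dx":0,"dy":0,"dz":-0.5,"turn":0},{"dx":0,"dy":0,"dz":-0.5,"turn":0},{"dx":0,"dy":0,"dz":-0.5,"turn":0},{"dx":0,"dy":0,"dz":-0.5,"turn":0},{"dx":0,"dy":0,"dz":-0.5,"turn":0},{"dx":0,"dy":0,"dz":-0.4,"turn":0},{"dx":0,"dy":0,"dz":-0.3,"turn":0},{"dx":0,"dy":0,"dz":-0.2,"turn":0},{"dx":0,"dy":0,"dz":-0.1,"turn":0},{"dx":0,"dy":0,"dz":0,"turn":0},{"dx":0,"dy":0,"dz":0,"turn":0}])

```text
t: 5.73
eef_pos: [567.0, -139.9, 194.7]
tool_rot: [[0.986, -0.165, -0.001], [-0.165, -0.986, 0.0], [-0.001, -0.0, -1.0]]
contact_force: [0.5, -0.8, -2.5]
gripper_width: 0.129
finger_force: 107.1
```

```bash
python3 - <<'E'
from h import *
go(None)
im,d=grab('side'); P=pts('side',d); save('s3.png',cv2.resize(im[130:380,220:460],(576,600)))
E
```

```text
t 5.73 tcp [ 567.  -139.9  194.7] yaw -9.52 tilt [-0.001 -0.    -1.   ] j [-13.9  24.4   9.8  75.5  -0.  175.7] gw 11.0 ff 107.1 F [ 0.5 -0.8 -2.5] T [-0.08 -0.12 -0.05]
```

View pics/s3.png

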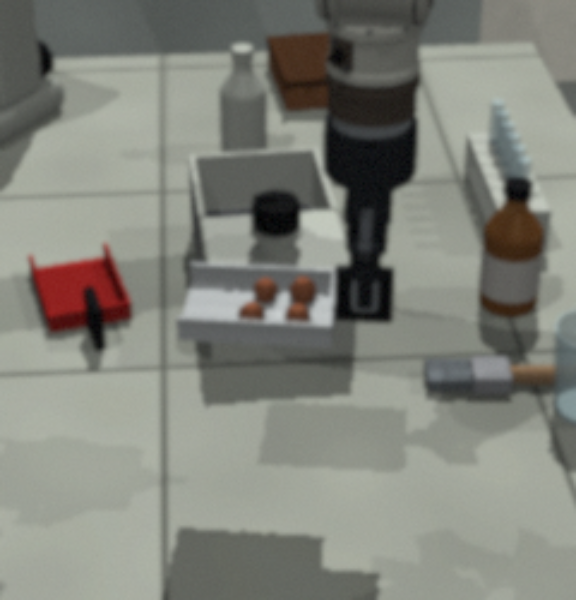

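The tray is held level at about (260,300) with all four chunks on it. I turn it in place.

Emit:
carry_out(targets=[{"dx":0,"dy":0,"dz":0,"turn":-0.3},{"dx":0,"dy":0,"dz":0,"turn":-0.6},{"dx":0,"dy":0,"dz":0,"turn":-0.9},{"dx":0,"dy":0,"dz":0,"turn":-0.9},{"dx":0,"dy":0,"dz":0,"turn":-0.9},{"dx":0,"dy":0,"dz":0,"turn":-0.9},{"dx":0,"dy":0,"dz":0,"turn":-0.9},{"dx":0,"dy":0,"dz":0,"turn":-0.9},{"dx":0,"dy":0,"dz":0,"turn":-0.9},{"dx":0,"dy":0,"dz":0,"turn":-0.9},{"dx":0,"dy":0,"dz":0,"turn":-0.9},{"dx":0,"dy":0,"dz":0,"turn":-0.9},{"dx":0,"dy":0,"dz":0,"turn":-0.9},{"dx":0,"dy":0,"dz":0,"turn":-0.9},{"dx":0,"dy":0,"dz":0,"turn":-0.9},{"dx":0,"dy":0,"dz":0,"turn":-0.9},{"dx":0,"dy":0,"dz":0,"turn":-0.9},{"dx":0,"dy":0,"dz":0,"turn":-0.9},{"dx":0,"dy":0,"dz":0,"turn":-0.9},{"dx":0,"dy":0,"dz":0,"turn":-0.9}])

```text
t: 7.45
eef_pos: [566.6, -139.7, 194.1]
tool_rot: [[-0.058, 0.998, -0.003], [0.998, 0.058, 0.001], [0.001, -0.002, -1.0]]
contact_force: [0.5, -0.4, -2.1]
gripper_width: 0.122
finger_force: 107.2
```

Emit:
carry_out(targets=[{"dx":0,"dy":0,"dz":0,"turn":-0.9},{"dx":0,"dy":0,"dz":0,"turn":-0.9},{"dx":0,"dy":0,"dz":0,"turn":-0.9},{"dx":0,"dy":0,"dz":0,"turn":-0.9},{"dx":0,"dy":0,"dz":0,"turn":-0.9},{"dx":0,"dy":0,"dz":0,"turn":-0.9},{"dx":0,"dy":0,"dz":0,"turn":-0.9},{"dx":0,"dy":0,"dz":0,"turn":-0.9},{"dx":0,"dy":0,"dz":0,"turn":-0.9},{"dx":0,"dy":0,"dz":0,"turn":-0.9},{"dx":0,"dy":0,"dz":0,"turn":-0.9},{"dx":0,"dy":0,"dz":0,"turn":-0.9},{"dx":0,"dy":0,"dz":0,"turn":-0.9},{"dx":0,"dy":0,"dz":0,"turn":-0.9},{"dx":0,"dy":0,"dz":0,"turn":-0.9},{"dx":0,"dy":0,"dz":0,"turn":-0.6},{"dx":0,"dy":0,"dz":0,"turn":-0.3},{"dx":0,"dy":0,"dz":0,"turn":0},{"dx":0,"dy":0,"dz":0,"turn":0}])

```text
t: 9.03
eef_pos: [566.7, -139.9, 194.3]
tool_rot: [[-1.0, 0.01, -0.002], [0.01, 1.0, 0.0], [0.002, 0.0, -1.0]]
contact_force: [1.4, 0.8, -2.1]
gripper_width: 0.129
finger_force: 107.2
```

```bash
python3 -c "
from h import *
go([353,255,200])"
```

```text
t 9.03 tcp [ 566.7 -139.9  194.3] yaw 179.43 tilt [ 0.002  0.    -1.   ] j [-13.9  24.4   9.8  75.6  -0.  -13.3] gw 11.0 ff 107.2 F [ 1.4  0.8 -2.1] T [-0.    0.12  0.  ]
units [ 7.26 13.09 -0.17]
```

Emit:
carry_out(targets=[{"dx":0.11,"dy":0.2,"dz":-0.17,"turn":0},{"dx":0.25,"dy":0.45,"dz":0,"turn":0},{"dx":0.39,"dy":0.7,"dz":0,"turn":0},{"dx":0.44,"dy":0.8,"dz":0,"turn":0},{"dx":0.44,"dy":0.8,"dz":0,"turn":0},{"dx":0.44,"dy":0.8,"dz":0,"turn":0},{"dx":0.44,"dy":0.8,"dz":0,"turn":0},{"dx":0.44,"dy":0.8,"dz":0,"turn":0},{"dx":0.44,"dy":0.8,"dz":0,"turn":0},{"dx":0.44,"dy":0.8,"dz":0,"turn":0},{"dx":0.44,"dy":0.8,"dz":0,"turn":0},{"dx":0.44,"dy":0.8,"dz":0,"turn":0},{"dx":0.44,"dy":0.8,"dz":0,"turn":0},{"dx":0.44,"dy":0.8,"dz":0,"turn":0},{"dx":0.44,"dy":0.8,"dz":0,"turn":0},{"dx":0.44,"dy":0.8,"dz":0,"turn":0},{"dx":0.39,"dy":0.7,"dz":0,"turn":0},{"dx":0.25,"dy":0.45,"dz":0,"turn":0},{"dx":0.11,"dy":0.2,"dz":0,"turn":0},{"dx":0,"dy":0,"dz":0,"turn":-0.6}])

```text
t: 10.7
eef_pos: [353.3, 256.1, 200.7]
tool_rot: [[-0.998, -0.057, 0.0], [-0.057, 0.998, 0.001], [-0.0, 0.001, -1.0]]
contact_force: [0.1, -0.2, -2.7]
gripper_width: 0.129
finger_force: 107.2
```

Emit:
carry_out(targets=[{"dx":0,"dy":0,"dz":0,"turn":0},{"dx":0,"dy":0,"dz":0,"turn":0},{"dx":0,"dy":0,"dz":0,"turn":0}])

```text
t: 10.95
eef_pos: [354.5, 254.5, 200.5]
tool_rot: [[-0.999, -0.052, 0.0], [-0.052, 0.999, -0.0], [-0.0, -0.0, -1.0]]
contact_force: [0.6, -0.4, -2.5]
gripper_width: 0.129
finger_force: 107.2
```

```bash
python3 - <<'E'
from h import *
go([353,255,200])
im,d=grab('top'); P=pts('top',d)
im2,d2=grab('side')
a=cv2.resize(im[180:360,120:340],(733,600))[:, :400]; b=cv2.resize(im2[150:300,230:380],(400,400))
big=cv2.resize(im[190:350,130:330],(400,320)); out=np.zeros((400,800,3),np.uint8); out[:320,:400]=big; out[:,400:]=b; save('c4.png',out)
z=P[...,2]; m=np.zeros(d.shape,bool); m[190:350,130:330]=True
hsv=cv2.cvtColor(im,cv2.COLOR_RGB2HSV)
c=m&(hsv[...,1]>110)&(hsv[...,0]<20)&(hsv[...,0]>3)&(z>100); print(c.sum(), P[c].mean(0) if c.any() else '')
w=m&(z>120)&(z<230)&(d>0)&(P[...,0]>400)&(P[...,1]>200); 
p=P[w]; print(np.percentile(p,[1,50,99],axis=0).round(1))
E
```

```text
t 10.95 tcp [354.5 254.5 200.5] yaw -177.04 tilt [-0. -0. -1.] j [ 35.7   7.6 -12.1  70.3  -0.   32.7] gw 11.0 ff 107.2 F [ 0.6 -0.4 -2.5] T [0.03 0.19 0.01]
units [0.05 0.02 0.02]
445 [413.75933686 245.7585897  293.89253523]
[[401.7 214.1 185.6]
 [455.7 262.6 189.9]
 [512.1 306.3 209.4]]
```

View pics/c4.png

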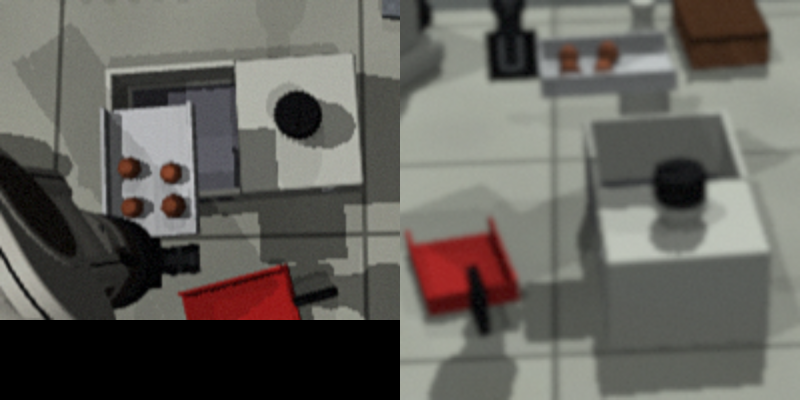

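The top half shows the lip over the basket, around (150,105), with the four chunks still near the handle. I shift 15 mm further in and reduce the grip so the tray sags about the pads.

Emit:
carry_out(targets=[{"dx":-0.2,"dy":0,"dz":0,"turn":0},{"dx":-0.2,"dy":0,"dz":0,"turn":0},{"dx":-0.1,"dy":0,"dz":0,"turn":0},{"dx":0,"dy":0,"dz":0,"turn":0}], newtons=40)

```text
t: 11.38
eef_pos: [370.4, 255.8, 200.4]
tool_rot: [[-0.999, -0.053, 0.001], [-0.053, 0.999, 0.0], [-0.001, 0.0, -1.0]]
contact_force: [0.1, 0.0, -2.3]
gripper_width: 0.129
finger_force: 107.2
```

Emit:
carry_out(targets=[{"dx":0,"dy":0,"dz":0,"turn":0},{"dx":0,"dy":0,"dz":0,"turn":0},{"dx":0,"dy":0,"dz":0,"turn":0},{"dx":0,"dy":0,"dz":0,"turn":0}], newtons=20)

```text
t: 11.72
eef_pos: [369.1, 255.7, 200.4]
tool_rot: [[-0.999, -0.054, -0.0], [-0.054, 0.999, -0.0], [0.0, -0.0, -1.0]]
contact_force: [-0.2, -0.5, -1.6]
gripper_width: 0.127
finger_force: 107.2
```

```bash
cat >> h.py <<'E'
def tray(tip=(400,560,200,325)):
    im,d=grab('top'); P=pts('top',d); x0,x1,y0,y1=tip; z=P[...,2]
    # silver floor: fit z over x along tray midline, excluding clay
    hsv=cv2.cvtColor(im,cv2.COLOR_RGB2HSV)
    m=(d>0)&(P[...,0]>390)&(P[...,0]<x1)&(abs(P[...,1]-262)<33)&(z>75)&(hsv[...,1]<60)
    p=P[m]
    k=p[:,2]<np.inf
    for _ in range(4):
        a=np.polyfit(p[k,0],p[k,2],1); k=abs(p[:,2]-np.polyval(a,p[:,0]))<5
    print('floor slope deg',np.degrees(np.arctan(a[0])).round(1),'n',k.sum(),'x',np.percentile(p[k,0],[1,99]).round(),'z',np.percentile(p[k,2],[1,99]).round())
    c=(hsv[...,1]>110)&(hsv[...,0]<20)&(d>0)&(abs(P[...,1]-262)<75)&(P[...,0]>360)&(P[...,0]<600)
    q=cv2.connectedComponentsWithStats(c.astype(np.uint8))
    for i in range(1,q[0]):
        if q[2][i,4]>20: print('clay',q[2][i,4],np.median(P[q[1]==i],axis=0).round())
    return im
E
python3 - <<'E'
from h import *
go([369,255,200]); tray()
E
```

```text
t 11.72 tcp [369.1 255.7 200.4] yaw -176.91 tilt [ 0. -0. -1.] j [ 34.7   9.  -10.4  70.6   0.   31.6] gw 10.8 ff 107.2 F [-0.2 -0.5 -1.6] T [ 0.07  0.16 -0.03]
units [ 0.   -0.02  0.01]
floor slope deg -75.0 n 64 x [400. 495.] z [186. 537.]
clay 89 [462. 281. 206.]
clay 70 [457. 240. 205.]
clay 95 [425. 236. 206.]
clay 84 [424. 275. 205.]
```

The grip stayed at 107 N, so the force seems to apply only together with a fingers value.

Emit:
carry_out(targets=[{"dx":0,"dy":0,"dz":0,"turn":0},{"dx":0,"dy":0,"dz":0,"turn":0}], fingers=0, newtons=40)

```text
t: 11.93
eef_pos: [369.2, 255.8, 200.5]
tool_rot: [[-0.999, -0.054, 0.0], [-0.054, 0.999, 0.0], [-0.0, 0.0, -1.0]]
contact_force: [-0.2, 0.4, -1.9]
gripper_width: 0.128
finger_force: 107.2
```

```bash
sed -i 's/(z>75)&(hsv/(z>75)\&(z<235)\&(hsv/' h.py; python3 - <<'E'
from h import *
go([369,255,200]); tray()
E
```

```text
t 11.93 tcp [369.2 255.8 200.5] yaw -176.91 tilt [-0.  0. -1.] j [ 34.7   9.  -10.4  70.6   0.   31.6] gw 11.0 ff 107.2 F [-0.2  0.4 -1.9] T [-0.03  0.13 -0.  ]
units [ 0.01 -0.03  0.02]
floor slope deg 0.1 n 1526 x [404. 527.] z [185. 192.]
clay 88 [463. 281. 206.]
clay 72 [457. 240. 205.]
clay 96 [425. 236. 206.]
clay 81 [425. 276. 205.]
```

Emit:
carry_out(targets=[{"dx":0,"dy":0,"dz":0,"turn":0},{"dx":0,"dy":0,"dz":0,"turn":0}], fingers=8, newtons=20)

```text
t: 12.15
eef_pos: [369.3, 255.8, 200.4]
tool_rot: [[-0.999, -0.054, 0.0], [-0.054, 0.999, 0.0], [-0.0, 0.0, -1.0]]
contact_force: [0.2, 0.1, -1.7]
gripper_width: 0.128
finger_force: 107.2
```

Emit:
carry_out(targets=[{"dx":0,"dy":0,"dz":0,"turn":0},{"dx":0,"dy":0,"dz":0,"turn":0}], fingers=10.5, newtons=20)

```text
t: 12.32
eef_pos: [369.3, 255.7, 200.4]
tool_rot: [[-0.999, -0.054, 0.0], [-0.054, 0.999, 0.0], [-0.0, 0.0, -1.0]]
contact_force: [0.9, -0.3, -2.0]
gripper_width: 0.123
finger_force: 93.4
```

```bash
python3 - <<'E'
from h import *
go([369,255,200]); tray()
E
```

```text
t 12.32 tcp [369.3 255.7 200.4] yaw -176.92 tilt [-0.  0. -1.] j [ 34.7   9.  -10.4  70.6  -0.   31.6] gw 10.5 ff 93.4 F [ 0.9 -0.3 -2. ] T [-0.03  0.16 -0.04]
units [ 0.01 -0.02  0.01]
floor slope deg -0.1 n 1528 x [404. 527.] z [185. 192.]
clay 91 [463. 281. 205.]
clay 74 [457. 239. 206.]
clay 97 [425. 236. 206.]
clay 84 [425. 275. 205.]
```

Opening in small steps relieves the force, so I continue gently that way.

Emit:
carry_out(targets=[{"dx":0,"dy":0,"dz":0,"turn":0},{"dx":0,"dy":0,"dz":0,"turn":0}], fingers=11, newtons=20)

```text
t: 12.53
eef_pos: [369.3, 255.7, 200.4]
tool_rot: [[-0.999, -0.054, -0.0], [-0.054, 0.999, -0.0], [0.0, -0.0, -1.0]]
contact_force: [-0.4, 0.7, -2.0]
gripper_width: 0.131
finger_force: 62.5
```

Emit:
carry_out(targets=[{"dx":0,"dy":0,"dz":0,"turn":0},{"dx":0,"dy":0,"dz":0,"turn":0}], fingers=11.4, newtons=20)

```text
t: 12.7
eef_pos: [369.3, 255.7, 200.4]
tool_rot: [[-0.999, -0.054, 0.0], [-0.054, 0.999, 0.0], [-0.0, 0.0, -1.0]]
contact_force: [0.5, -0.7, -2.2]
gripper_width: 0.134
finger_force: 37.5
```

```bash
python3 - <<'E'
from h import *
go([369,255,200]); tray()
E
```

```text
t 12.7 tcp [369.3 255.7 200.4] yaw -176.92 tilt [-0.  0. -1.] j [ 34.7   9.  -10.4  70.6   0.   31.6] gw 11.4 ff 37.5 F [ 0.5 -0.7 -2.2] T [-0.01  0.16  0.03]
units [ 0.01 -0.02  0.01]
floor slope deg -0.0 n 1522 x [405. 527.] z [185. 192.]
clay 89 [463. 281. 206.]
clay 71 [457. 240. 206.]
clay 95 [425. 236. 206.]
clay 78 [425. 276. 206.]
```

Emit:
carry_out(targets=[{"dx":0,"dy":0,"dz":0,"turn":0},{"dx":0,"dy":0,"dz":0,"turn":0}], fingers=11.65, newtons=20)

```text
t: 12.92
eef_pos: [369.3, 255.8, 200.4]
tool_rot: [[-0.999, -0.054, 0.0], [-0.054, 0.999, 0.0], [-0.0, 0.0, -1.0]]
contact_force: [0.1, -0.3, -1.7]
gripper_width: 0.135
finger_force: 21.8
```

```bash
python3 - <<'E'
from h import *
go([369,255,200]); tray()
E
```

```text
t 12.92 tcp [369.3 255.8 200.4] yaw -176.92 tilt [-0.  0. -1.] j [ 34.7   9.  -10.4  70.6   0.   31.6] gw 11.5 ff 21.8 F [ 0.1 -0.3 -1.7] T [0.02 0.16 0.  ]
units [ 0.01 -0.03  0.01]
floor slope deg -0.0 n 1522 x [404. 527.] z [185. 192.]
clay 89 [462. 280. 206.]
clay 74 [457. 239. 205.]
clay 94 [425. 236. 206.]
clay 79 [425. 275. 206.]
```

Emit:
carry_out(targets=[{"dx":0,"dy":0,"dz":0,"turn":0},{"dx":0,"dy":0,"dz":0,"turn":0}], fingers=11.77, newtons=20)

```text
t: 13.13
eef_pos: [369.4, 255.8, 200.4]
tool_rot: [[-0.999, -0.054, 0.0], [-0.054, 0.999, 0.0], [-0.0, 0.0, -1.0]]
contact_force: [-0.6, 0.4, -1.2]
gripper_width: 0.137
finger_force: 14.1
```

```bash
python3 - <<'E'
from h import *
go([369,255,200]); tray()
E
```

```text
t 13.13 tcp [369.4 255.8 200.4] yaw -176.92 tilt [-0.  0. -1.] j [ 34.7   9.  -10.4  70.6  -0.   31.6] gw 11.7 ff 14.1 F [-0.6  0.4 -1.2] T [-0.03  0.12  0.04]
units [ 0.01 -0.02  0.01]
floor slope deg -5.9 n 1428 x [402. 522.] z [171. 187.]
clay 85 [461. 280. 196.]
clay 72 [454. 240. 196.]
clay 74 [423. 275. 201.]
clay 88 [422. 236. 201.]
```

It is sagging in a controlled way (6° at 14 N). I let it continue.

Emit:
carry_out(targets=[{"dx":0,"dy":0,"dz":0,"turn":0},{"dx":0,"dy":0,"dz":0,"turn":0},{"dx":0,"dy":0,"dz":0,"turn":0}])

```text
t: 13.43
eef_pos: [369.2, 255.7, 200.4]
tool_rot: [[-0.999, -0.054, -0.0], [-0.054, 0.999, -0.0], [0.0, -0.0, -1.0]]
contact_force: [0.2, 0.7, -2.0]
gripper_width: 0.135
finger_force: 13.8
```

```bash
python3 - <<'E'
from h import *
go([369,255,200]); tray()
E
```

```text
t 13.43 tcp [369.2 255.7 200.4] yaw -176.92 tilt [ 0. -0. -1.] j [ 34.7   9.  -10.4  70.6   0.   31.6] gw 11.6 ff 13.8 F [ 0.2  0.7 -2. ] T [ 0.05  0.2  -0.03]
units [ 0.01 -0.02  0.01]
floor slope deg -31.9 n 784 x [393. 485.] z [110. 168.]
clay 83 [444. 280. 151.]
clay 73 [439. 239. 155.]
clay 90 [411. 236. 174.]
clay 36 [411. 270. 174.]
```

Emit:
carry_out(targets=[{"dx":0,"dy":0,"dz":0,"turn":0},{"dx":0,"dy":0,"dz":0,"turn":0},{"dx":0,"dy":0,"dz":0,"turn":0},{"dx":0,"dy":0,"dz":0,"turn":0}], fingers=11, newtons=60)

```text
t: 13.82
eef_pos: [369.5, 255.8, 200.5]
tool_rot: [[-0.999, -0.054, 0.0], [-0.054, 0.999, 0.0], [-0.0, 0.0, -1.0]]
contact_force: [-0.2, -0.5, -1.0]
gripper_width: 0.137
finger_force: 29.8
```

```bash
python3 - <<'E'
from h import *
go([369,255,200]); tray()
E
```

```text
t 13.82 tcp [369.5 255.8 200.5] yaw -176.92 tilt [-0.  0. -1.] j [ 34.7   9.  -10.4  70.6  -0.   31.6] gw 11.7 ff 29.8 F [-0.2 -0.5 -1. ] T [-0.04  0.06  0.02]
units [ 0.02 -0.03  0.02]
floor slope deg -33.8 n 1086 x [393. 481.] z [107. 166.]
clay 59 [560. 245.  49.]
clay 66 [556. 284.  49.]
clay 60 [529. 280.  46.]
clay 67 [526. 240.  48.]
```

All four chunks lie in the basket (tops at z≈48; x 526–560, y 240–284). I tighten the grip, lift and carry the tray back to its free area.

Emit:
carry_out(targets=[{"dx":0,"dy":0,"dz":0,"turn":0},{"dx":0,"dy":0,"dz":-0.3,"turn":0},{"dx":0,"dy":0,"dz":-0.6,"turn":0},{"dx":0,"dy":0,"dz":-0.8,"turn":0},{"dx":0,"dy":0,"dz":-0.7,"turn":0},{"dx":0,"dy":0,"dz":-0.3,"turn":0},{"dx":0,"dy":0,"dz":0,"turn":0},{"dx":0,"dy":0,"dz":0,"turn":0}], fingers=0, newtons=60)

```text
t: 14.53
eef_pos: [369.4, 255.8, 281.5]
tool_rot: [[-0.999, -0.054, 0.001], [-0.054, 0.999, 0.0], [-0.001, 0.0, -1.0]]
contact_force: [0.5, 0.2, -1.9]
gripper_width: 0.134
finger_force: 58.6
```

Emit:
carry_out(targets=[{"dx":-0.01,"dy":-0.4,"dz":0,"turn":0},{"dx":-0.01,"dy":-0.9,"dz":0,"turn":0},{"dx":-0.01,"dy":-0.9,"dz":0,"turn":0},{"dx":-0.01,"dy":-0.9,"dz":0,"turn":0},{"dx":-0.01,"dy":-0.9,"dz":0,"turn":0},{"dx":-0.01,"dy":-0.9,"dz":0,"turn":0},{"dx":-0.01,"dy":-0.9,"dz":0,"turn":0},{"dx":-0.01,"dy":-0.9,"dz":0,"turn":0},{"dx":-0.01,"dy":-0.9,"dz":0,"turn":0},{"dx":-0.01,"dy":-0.9,"dz":0,"turn":0},{"dx":-0.01,"dy":-0.9,"dz":0,"turn":0},{"dx":-0.01,"dy":-0.9,"dz":0,"turn":0},{"dx":-0.01,"dy":-0.9,"dz":0,"turn":0},{"dx":-0.01,"dy":-0.9,"dz":0,"turn":0},{"dx":-0.01,"dy":-0.5,"dz":0,"turn":0},{"dx":0,"dy":-0.2,"dz":0,"turn":0},{"dx":0,"dy":0,"dz":0,"turn":0},{"dx":0,"dy":0,"dz":0,"turn":0}])

```text
t: 16.03
eef_pos: [393.6, -127.2, 280.5]
tool_rot: [[-0.999, -0.053, -0.002], [-0.053, 0.999, 0.001], [0.002, 0.001, -1.0]]
contact_force: [-0.3, -0.3, -2.4]
gripper_width: 0.129
finger_force: 58.8
```

```bash
python3 - <<'E'
from h import *
go([395,-125,16])
im,d=grab('top'); im2,d2=grab('side')
out=np.zeros((400,800,3),np.uint8); out[:,:400]=cv2.resize(im[180:340,240:400],(400,400)); out[:,400:]=cv2.resize(im2[180:380,220:420],(400,400)); save('c5.png',out)
E
```

```text
t 16.03 tcp [ 393.6 -127.2  280.5] yaw -176.96 tilt [ 0.002  0.001 -1.   ] j [-17.9   3.   -5.2  81.9   0.  -21. ] gw 11.0 ff 58.8 F [-0.3 -0.3 -2.4] T [-0.02  0.09  0.01]
units [-0.07  0.06  8.82]
```

View pics/c5.png

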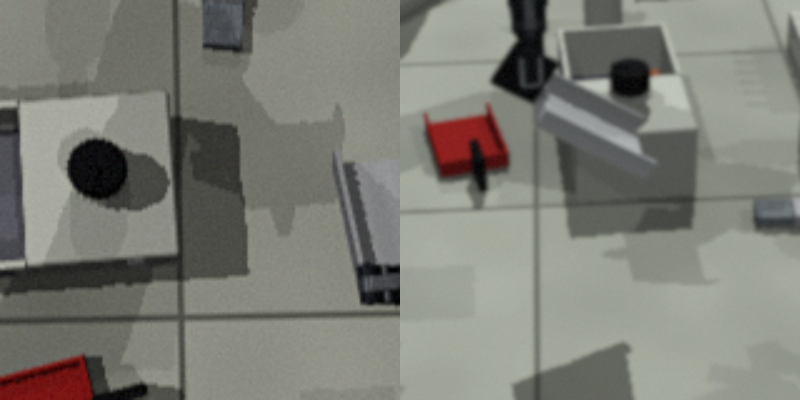

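The empty tray hangs tilted in the gripper, at (600,120) in the side half, and the space below is free. I lower it.

Emit:
carry_out(targets=[{"dx":0,"dy":0,"dz":0.4,"turn":0},{"dx":0,"dy":0,"dz":0.9,"turn":0},{"dx":0,"dy":0,"dz":1,"turn":0},{"dx":0,"dy":0,"dz":1,"turn":0},{"dx":0,"dy":0,"dz":1,"turn":0},{"dx":0,"dy":0,"dz":0.6,"turn":0},{"dx":0,"dy":0,"dz":0.3,"turn":0},{"dx":0,"dy":0,"dz":0.2,"turn":0},{"dx":0,"dy":0,"dz":0.2,"turn":0},{"dx":0,"dy":0,"dz":0.2,"turn":0},{"dx":0,"dy":0,"dz":0.2,"turn":0},{"dx":0,"dy":0,"dz":0.2,"turn":0},{"dx":0,"dy":0,"dz":0.2,"turn":0},{"dx":0,"dy":0,"dz":0.2,"turn":0},{"dx":0,"dy":0,"dz":0.2,"turn":0},{"dx":0,"dy":0,"dz":0.2,"turn":0},{"dx":0,"dy":0,"dz":0.2,"turn":0},{"dx":0,"dy":0,"dz":0.2,"turn":0},{"dx":0,"dy":0,"dz":0.2,"turn":0},{"dx":0,"dy":0,"dz":0.2,"turn":0}], fingers=11.4, newtons=40)

```text
t: 17.8
eef_pos: [394.4, -127.4, 46.7]
tool_rot: [[-0.999, -0.054, -0.0], [-0.054, 0.999, 0.0], [0.0, 0.0, -1.0]]
contact_force: [-1.6, 0.7, 2.8]
gripper_width: 0.135
finger_force: 36.6
```

Emit:
carry_out(targets=[{"dx":0,"dy":0,"dz":0.2,"turn":0},{"dx":0,"dy":0,"dz":0.2,"turn":0},{"dx":0,"dy":0,"dz":0.2,"turn":0},{"dx":0,"dy":0,"dz":0.2,"turn":0},{"dx":0,"dy":0,"dz":0,"turn":0},{"dx":0,"dy":0,"dz":0,"turn":0},{"dx":0,"dy":0,"dz":0,"turn":0}])

```text
t: 18.38
eef_pos: [394.2, -127.4, 23.1]
tool_rot: [[-0.999, -0.054, -0.001], [-0.054, 0.999, 0.0], [0.001, 0.0, -1.0]]
contact_force: [0.0, 0.2, -0.9]
gripper_width: 0.137
finger_force: 35.7
```

```bash
python3 - <<'E'
from h import *
go([395,-125,16])
im,d=grab('top');P=pts('top',d);z=P[...,2]
m=(d>0)&(P[...,0]>420)&(P[...,0]<580)&(abs(P[...,1]+125)<60)&(z>10)&(z<80); print(m.sum(),np.percentile(P[m],[1,50,99],axis=0).round(1))
E
```

```text
t 18.38 tcp [ 394.2 -127.4   23.1] yaw -176.91 tilt [ 0.001  0.    -1.   ] j [-17.9  17.1 -30.6  42.4  -0.  -21. ] gw 11.7 ff 35.7 F [ 0.   0.2 -0.9] T [ 0.02  0.08 -0.06]
units [-0.03  0.08  0.24]
361 [[ 420.9 -164.6   10.1]
 [ 474.3 -100.8   17.7]
 [ 549.6  -73.5   29.2]]
```

Emit:
carry_out(targets=[{"dx":0,"dy":0,"dz":0.12,"turn":0},{"dx":0,"dy":0,"dz":0.12,"turn":0},{"dx":0,"dy":0,"dz":0.05,"turn":0},{"dx":0,"dy":0,"dz":0,"turn":0},{"dx":0,"dy":0,"dz":0,"turn":0},{"dx":0,"dy":0,"dz":0,"turn":0}])

```text
t: 18.93
eef_pos: [395.1, -127.6, 16.6]
tool_rot: [[-0.999, -0.054, 0.002], [-0.054, 0.999, -0.001], [-0.002, -0.001, -1.0]]
contact_force: [-4.9, 1.6, 20.6]
gripper_width: 0.135
finger_force: 39.1
```

```bash
cat >> h.py <<'E'
def flat():
    go([395,-125,16])
    im,d=grab('top');P=pts('top',d);z=P[...,2]
    w=(d>0)&(P[...,0]>430)&(P[...,0]<570)&(abs(P[...,1]+128)<36)&(z>-5)&(z<60)
    p=P[w]; X=p[:,0]
    for lo in range(440,560,15):
        k=(X>lo)&(X<lo+15); print(lo,k.sum(),np.median(p[k,2]).round(1),end=' | ')
E
python3 -c "
from h import *
flat()"
```

```text
t 18.93 tcp [ 395.1 -127.6   16.6] yaw -176.92 tilt [-0.002 -0.001 -1.   ] j [-17.9  17.7 -31.   41.1   0.  -21. ] gw 11.5 ff 39.1 F [-4.9  1.6 20.6] T [ 0.37  1.1  -0.06]
units [-0.    0.09  0.02]
440 120 4.4 | 455 155 4.1 | 470 161 4.2 | 485 187 4.4 | 500 188 4.7 | 515 189 4.6 | 530 186 4.7 | 545 162 2.8 |
```

The tray is flat (floor z≈4.4 all along). I release it, rise and locate the cap.

Emit:
carry_out(targets=[{"dx":0,"dy":0,"dz":0,"turn":0},{"dx":0,"dy":0,"dz":0,"turn":0},{"dx":0,"dy":0,"dz":0,"turn":0},{"dx":0,"dy":0,"dz":0,"turn":0}], fingers=40)

```text
t: 19.32
eef_pos: [394.3, -127.4, 14.4]
tool_rot: [[-0.999, -0.054, -0.0], [-0.054, 0.999, 0.0], [0.0, 0.0, -1.0]]
contact_force: [0.2, -0.1, -0.0]
gripper_width: 0.466
finger_force: 0.0
```

Emit:
carry_out(targets=[{"dx":0,"dy":0,"dz":-0.4,"turn":0},{"dx":0,"dy":0,"dz":-0.9,"turn":0},{"dx":0,"dy":0,"dz":-1,"turn":0},{"dx":0,"dy":0,"dz":-1,"turn":0},{"dx":0,"dy":0,"dz":-1,"turn":0},{"dx":0,"dy":0,"dz":-1,"turn":0},{"dx":0,"dy":0,"dz":-0.8,"turn":0},{"dx":0,"dy":0,"dz":-0.4,"turn":0},{"dx":0,"dy":0,"dz":0,"turn":0},{"dx":0,"dy":0,"dz":0,"turn":0}], fingers=80)

```text
t: 20.15
eef_pos: [394.7, -127.5, 209.6]
tool_rot: [[-0.999, -0.054, 0.001], [-0.054, 0.999, -0.0], [-0.001, -0.0, -1.0]]
contact_force: [0.3, 0.3, -0.0]
gripper_width: 0.933
finger_force: 0.0
```

```bash
python3 - <<'E'
from h import *
flat();print()
im,d=load('top');P=pts('top',d);z=P[...,2]
near=(d>0)&(np.hypot(P[...,0]-510,P[...,1]-122)<40)
m=near&(z>150)&(z<156.5); (c,r)=cv2.minEnclosingCircle(P[m][:,:2].astype(np.float32)); print('top face',m.sum(),c,r,np.median(z[m]))
m2=near&(z>155.8); p=P[m2]; print('ridge',m2.sum(),p.mean(0).round(1)); 
R=cv2.fitLine(p[:,:2].astype(np.float32),cv2.DIST_L2,0,.01,.01).ravel(); print(R.round(2))
v,u=np.where(m); save('cap.png',cv2.resize(im[v.min()-8:v.max()+8,u.min()-8:u.max()+8],(400,400),interpolation=cv2.INTER_CUBIC))
print(P[v.max()//2+v.min()//2,u.min()-12].round(1))
m=(d>0)&(z>92)&(z<108)&(P[...,0]>400)&(P[...,0]<600)&(P[...,1]>30)&(P[...,1]<350); r=cv2.minAreaRect(P[m][:,:2].astype(np.float32)); print('planter',r)
go([510.5,123,250])
E
```

```text
t 20.15 tcp [ 394.7 -127.5  209.6] yaw -176.92 tilt [-0.001 -0.    -1.   ] j [-17.9   4.8 -13.9  71.3   0.  -21. ] gw 79.7 ff 0.0 F [ 0.3  0.3 -0. ] T [ 0.02 -0.03  0.04]
units [-0.01  0.09  6.45]
440 167 4.3 | 455 187 4.3 | 470 194 4.4 | 485 195 4.3 | 500 188 4.6 | 515 183 4.9 | 530 190 4.8 | 545 165 2.5 | 
top face 346 (511.2324523925781, 118.73157501220703) 24.90774917602539 154.05152925103494
ridge 83 [507.9 119.1 157.4]
[ 9.6000e-01 -2.9000e-01  5.0793e+02  1.1913e+02]
[522.6 173.8 101.7]
planter ((507.17633056640625, 194.01461791992188), (150.9196319580078, 280.8194885253906), 3.059579372406006)
t 20.2 tcp [ 393.9 -127.3  208.7] yaw -176.92 tilt [ 0.001  0.001 -1.   ] j [-17.9   4.8 -14.   71.3  -0.  -21. ] gw 80.3 ff 0.0 F [-0.6  0.6  0.2] T [0.02 0.01 0.01]
units [-4.33  8.12 -1.38]
```

The cap axis is at (511,119); the planter rectangle and the top face agree. I go above it and wind the wrist back for room.

Emit:
carry_out(targets=[{"dx":-0.43,"dy":0.8,"dz":0,"turn":0},{"dx":-0.43,"dy":0.8,"dz":0,"turn":0},{"dx":-0.43,"dy":0.8,"dz":0,"turn":0},{"dx":-0.43,"dy":0.8,"dz":0,"turn":0},{"dx":-0.43,"dy":0.8,"dz":0,"turn":0},{"dx":-0.43,"dy":0.8,"dz":0,"turn":0},{"dx":-0.43,"dy":0.8,"dz":0,"turn":0},{"dx":-0.43,"dy":0.8,"dz":0,"turn":0},{"dx":-0.43,"dy":0.8,"dz":0,"turn":0},{"dx":-0.43,"dy":0.8,"dz":0,"turn":0},{"dx":0,"dy":0,"dz":0,"turn":0}])

```text
t: 21.12
eef_pos: [511.1, 122.8, 207.0]
tool_rot: [[-0.998, -0.058, -0.003], [-0.058, 0.998, 0.001], [0.003, 0.001, -1.0]]
contact_force: [0.8, -0.2, 0.0]
gripper_width: 0.934
finger_force: 0.0
```

Emit:
carry_out(targets=[{"dx":0,"dy":0,"dz":0,"turn":-1},{"dx":0,"dy":0,"dz":0,"turn":-1},{"dx":0,"dy":0,"dz":0,"turn":-1},{"dx":0,"dy":0,"dz":0,"turn":-1},{"dx":0,"dy":0,"dz":0,"turn":-1},{"dx":0,"dy":0,"dz":0,"turn":-1},{"dx":0,"dy":0,"dz":0,"turn":-1},{"dx":0,"dy":0,"dz":0,"turn":-1},{"dx":0,"dy":0,"dz":0,"turn":-1},{"dx":0,"dy":0,"dz":0,"turn":-1},{"dx":0,"dy":0,"dz":0,"turn":0},{"dx":0,"dy":0,"dz":0,"turn":0},{"dx":0,"dy":0,"dz":0,"turn":0}])

```text
t: 22.2
eef_pos: [509.7, 118.8, 208.6]
tool_rot: [[-0.455, -0.891, -0.002], [-0.891, 0.455, -0.001], [0.001, 0.002, -1.0]]
contact_force: [0.3, -0.2, 0.4]
gripper_width: 0.938
finger_force: 0.0
```

```bash
python3 -c "
from h import *
go([511.2,119,121])"
```

```text
t 22.2 tcp [509.7 118.8 208.6] yaw -117.06 tilt [ 0.001  0.002 -1.   ] j [ 13.1  17.1   1.4  74.4  -0.  -49.8] gw 80.1 ff 0.0 F [ 0.3 -0.2  0.4] T [-0.04 -0.03  0.01]
units [-0.03 -0.04  2.92]
```

Emit:
carry_out(targets=[{"dx":-0.03,"dy":-0.04,"dz":0.4,"turn":0},{"dx":0,"dy":0,"dz":0.5,"turn":0},{"dx":0,"dy":0,"dz":0.5,"turn":0},{"dx":0,"dy":0,"dz":0.5,"turn":0},{"dx":0,"dy":0,"dz":0.5,"turn":0},{"dx":0,"dy":0,"dz":0.4,"turn":0},{"dx":0,"dy":0,"dz":0.12,"turn":0},{"dx":0,"dy":0,"dz":0,"turn":0},{"dx":0,"dy":0,"dz":0,"turn":0}])

```text
t: 22.95
eef_pos: [511.9, 119.3, 122.3]
tool_rot: [[-0.453, -0.891, -0.0], [-0.891, 0.453, -0.0], [0.0, -0.0, -1.0]]
contact_force: [0.2, 0.1, 1.3]
gripper_width: 0.934
finger_force: 0.0
```

Emit:
carry_out(targets=[{"dx":0,"dy":0,"dz":0,"turn":0},{"dx":0,"dy":0,"dz":0,"turn":0},{"dx":0,"dy":0,"dz":0,"turn":0},{"dx":0,"dy":0,"dz":0,"turn":0},{"dx":0,"dy":0,"dz":0,"turn":0},{"dx":0,"dy":0,"dz":0,"turn":0},{"dx":0,"dy":0,"dz":0,"turn":0},{"dx":0,"dy":0,"dz":0,"turn":0}], fingers=0, newtons=35)

```text
t: 23.62
eef_pos: [510.4, 120.7, 123.4]
tool_rot: [[-0.452, -0.892, -0.002], [-0.892, 0.452, 0.003], [-0.002, 0.003, -1.0]]
contact_force: [-6.0, 3.3, 6.0]
gripper_width: 0.552
finger_force: 35.3
```

```bash
python3 -c "
from h import *
go([511.2,119,121])"
```

```text
t 23.62 tcp [510.4 120.7 123.4] yaw -116.87 tilt [-0.002  0.003 -1.   ] j [ 13.2  20.7  -6.9  62.5   0.2 -49.9] gw 47.1 ff 35.3 F [-6.   3.3  6. ] T [0.64 1.22 0.01]
units [ 0.04 -0.05  0.08]
```

The cap is gripped. I screw clockwise.

Emit:
carry_out(targets=[{"dx":0,"dy":0.05,"dz":0.04,"turn":0.5},{"dx":0,"dy":0,"dz":0,"turn":0.9},{"dx":0,"dy":0,"dz":0,"turn":0.9},{"dx":0,"dy":0,"dz":0,"turn":0.9},{"dx":0,"dy":0,"dz":0,"turn":0.9},{"dx":0,"dy":0,"dz":0,"turn":0.9},{"dx":0,"dy":0,"dz":0,"turn":0.9},{"dx":0,"dy":0,"dz":0,"turn":0.9},{"dx":0,"dy":0,"dz":0,"turn":0.9},{"dx":0,"dy":0,"dz":0,"turn":0.9},{"dx":0,"dy":0,"dz":0,"turn":0.9},{"dx":0,"dy":0,"dz":0,"turn":0.9},{"dx":0,"dy":0,"dz":0,"turn":0.9},{"dx":0,"dy":0,"dz":0,"turn":0.9},{"dx":0,"dy":0,"dz":0,"turn":0.9},{"dx":0,"dy":0,"dz":0,"turn":0.9},{"dx":0,"dy":0,"dz":0,"turn":0},{"dx":0,"dy":0,"dz":0,"turn":0}])

```text
t: 25.12
eef_pos: [512.1, 116.4, 122.5]
tool_rot: [[-0.933, 0.36, 0.004], [0.36, 0.933, -0.007], [-0.007, -0.005, -1.0]]
contact_force: [1.9, -11.1, 4.4]
gripper_width: 0.551
finger_force: 35.3
```

```bash
python3 -c "
from h import *
go([511.2,119,121])"
```

```text
t 25.12 tcp [512.1 116.4 122.5] yaw 158.89 tilt [-0.007 -0.005 -1.   ] j [13.1 20.6 -7.1 62.1 -0.5 34.2] gw 47.1 ff 35.3 F [  1.9 -11.1   4.4] T [-2.1  -0.16 -0.04]
units [0.06 0.07 0.05]
```

Emit:
carry_out(targets=[{"dx":0,"dy":0,"dz":0,"turn":0.5},{"dx":0,"dy":0,"dz":0,"turn":0.8},{"dx":0,"dy":0,"dz":0,"turn":0.8},{"dx":0,"dy":0,"dz":0,"turn":0.8},{"dx":0,"dy":0,"dz":0,"turn":0.8},{"dx":0,"dy":0,"dz":0,"turn":0.8},{"dx":0,"dy":0,"dz":0,"turn":0.8},{"dx":0,"dy":0,"dz":0,"turn":0}])

```text
t: 25.78
eef_pos: [510.9, 114.8, 122.1]
tool_rot: [[-0.6, 0.8, 0.002], [0.8, 0.6, -0.011], [-0.009, -0.005, -1.0]]
contact_force: [-1.6, -14.5, 6.5]
gripper_width: 0.555
finger_force: 35.4
```

```bash
python3 -c "
from h import *
go([511.2,119,121])"
```

```text
t 25.78 tcp [510.9 114.8 122.1] yaw 126.9 tilt [-0.009 -0.005 -1.   ] j [13.  20.6 -7.1 62.3 -0.6 66.1] gw 47.4 ff 35.4 F [ -1.6 -14.5   6.5] T [-2.88  0.27 -0.05]
units [0.11 0.09 0.04]
```

Emit:
carry_out(targets=[{"dx":0,"dy":0,"dz":0,"turn":0.8},{"dx":0,"dy":0,"dz":0,"turn":0.8},{"dx":0,"dy":0,"dz":0,"turn":0.8},{"dx":0,"dy":0,"dz":0,"turn":0}])

```text
t: 26.12
eef_pos: [510.1, 114.4, 122.0]
tool_rot: [[-0.382, 0.924, 0.0], [0.924, 0.382, -0.011], [-0.011, -0.004, -1.0]]
contact_force: [-2.6, -15.2, 5.7]
gripper_width: 0.549
finger_force: 35.5
```

```bash
python3 -c "
from h import *
go([511.2,119,121])"
```

```text
t 26.12 tcp [510.1 114.4 122. ] yaw 112.49 tilt [-0.011 -0.004 -1.   ] j [13.  20.6 -7.2 62.3 -0.6 80.5] gw 46.9 ff 35.5 F [ -2.6 -15.2   5.7] T [-3.06  0.52 -0.1 ]
units [0.13 0.09 0.03]
```

Side force is building up from an off-centre grip, so I re-grip to clear it.

Emit:
carry_out(targets=[{"dx":0,"dy":0,"dz":0,"turn":0},{"dx":0,"dy":0,"dz":0,"turn":0},{"dx":0,"dy":0,"dz":0,"turn":0},{"dx":0,"dy":0,"dz":0,"turn":0}], fingers=65)

```text
t: 26.45
eef_pos: [510.7, 120.5, 121.2]
tool_rot: [[-0.389, 0.921, 0.001], [0.921, 0.389, 0.001], [0.0, 0.001, -1.0]]
contact_force: [0.3, -0.2, -0.0]
gripper_width: 0.764
finger_force: 0.0
```

```bash
python3 - <<'E'
from h import *
go([511.2,119,121])
im,d=grab('top');P=pts('top',d);z=P[...,2]
m=(d>0)&(np.hypot(P[...,0]-510,P[...,1]-122)<90)&(z>60)&(z<200)
save('c6.png',cv2.resize(im[200:300,230:330],(500,500)))
E
```

```text
t 26.45 tcp [510.7 120.5 121.2] yaw 112.91 tilt [ 0.     0.001 -1.   ] j [13.3 20.7 -7.1 62.1  0.  80.4] gw 65.3 ff 0.0 F [ 0.3 -0.2 -0. ] T [ 0.03  0.01 -0.03]
units [-0.05 -0.01  0.01]
```

View pics/c6.png

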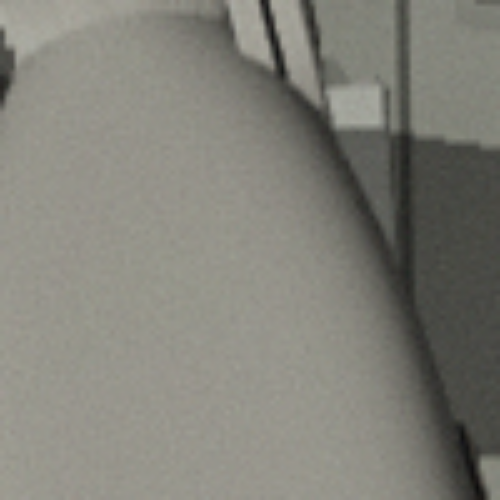

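The arm hides the cap from above, so the picture tells nothing about it. I re-grip and feel for the stop.

Emit:
carry_out(targets=[{"dx":-0.05,"dy":0,"dz":0,"turn":0},{"dx":0,"dy":0,"dz":0,"turn":0},{"dx":0,"dy":0,"dz":0,"turn":0},{"dx":0,"dy":0,"dz":0,"turn":0},{"dx":0,"dy":0,"dz":0,"turn":0},{"dx":0,"dy":0,"dz":0,"turn":0}], fingers=0, newtons=35)

```text
t: 27.0
eef_pos: [508.6, 118.0, 121.0]
tool_rot: [[-0.389, 0.921, -0.005], [0.921, 0.389, -0.002], [0.0, -0.005, -1.0]]
contact_force: [-7.2, -2.8, 6.9]
gripper_width: 0.552
finger_force: 35.0
```

```bash
python3 -c "
from h import *
go([511.2,119,121])"
```

```text
t 27.0 tcp [508.6 118.  121. ] yaw 112.89 tilt [ 0.    -0.005 -1.   ] j [13.1 20.7 -7.2 62.4 -0.  80.2] gw 47.2 ff 35.0 F [-7.2 -2.8  6.9] T [-0.48  1.36  0.  ]
units [-0.    0.09  0.  ]
```

Emit:
carry_out(targets=[{"dx":0,"dy":0,"dz":0,"turn":0.5},{"dx":0,"dy":0,"dz":0,"turn":0.5},{"dx":0,"dy":0,"dz":0,"turn":0.5},{"dx":0,"dy":0,"dz":0,"turn":0},{"dx":0,"dy":0,"dz":0,"turn":0}])

```text
t: 27.42
eef_pos: [508.6, 118.0, 120.9]
tool_rot: [[-0.24, 0.971, -0.005], [0.971, 0.24, -0.002], [-0.0, -0.005, -1.0]]
contact_force: [-6.1, -1.8, 5.8]
gripper_width: 0.553
finger_force: 34.8
```

```bash
python3 -c "
from h import *
go([511.2,119,121])"
```

```text
t 27.42 tcp [508.6 118.  120.9] yaw 103.87 tilt [-0.    -0.005 -1.   ] j [13.1 20.7 -7.2 62.3 -0.  89.2] gw 47.2 ff 34.8 F [-6.1 -1.8  5.8] T [-0.41  1.28 -0.08]
units [ 0.01  0.09 -0.  ]
```

Emit:
carry_out(targets=[{"dx":0,"dy":0,"dz":0,"turn":0.5},{"dx":0,"dy":0,"dz":0,"turn":0.5},{"dx":0,"dy":0,"dz":0,"turn":0.5},{"dx":0,"dy":0,"dz":0,"turn":0},{"dx":0,"dy":0,"dz":0,"turn":0}])

```text
t: 27.83
eef_pos: [508.7, 118.0, 120.9]
tool_rot: [[-0.085, 0.996, -0.004], [0.996, 0.085, -0.002], [-0.001, -0.005, -1.0]]
contact_force: [-6.4, -2.0, 5.6]
gripper_width: 0.553
finger_force: 34.9
```

```bash
python3 -c "
from h import *
go([511.2,119,121])"
```

```text
t 27.83 tcp [508.7 118.  120.9] yaw 94.87 tilt [-0.001 -0.005 -1.   ] j [13.1 20.7 -7.2 62.3 -0.  98.2] gw 47.2 ff 34.9 F [-6.4 -2.   5.6] T [-0.46  1.23 -0.14]
units [ 0.03  0.09 -0.  ]
```

Emit:
carry_out(targets=[{"dx":0,"dy":0,"dz":0,"turn":0.5},{"dx":0,"dy":0,"dz":0,"turn":0.5},{"dx":0,"dy":0,"dz":0,"turn":0},{"dx":0,"dy":0,"dz":0,"turn":0}])

```text
t: 28.17
eef_pos: [508.7, 118.0, 120.8]
tool_rot: [[0.02, 1.0, -0.004], [1.0, -0.02, -0.002], [-0.002, -0.004, -1.0]]
contact_force: [-6.3, -1.8, 5.1]
gripper_width: 0.553
finger_force: 35.0
```

```bash
python3 -c "
from h import *
go([511.2,119,121])"
```

```text
t 28.17 tcp [508.7 118.  120.8] yaw 88.87 tilt [-0.002 -0.004 -1.   ] j [ 13.1  20.7  -7.2  62.3  -0.  104.2] gw 47.3 ff 35.0 F [-6.3 -1.8  5.1] T [-0.36  1.27 -0.12]
units [ 0.03  0.08 -0.01]
```

Emit:
carry_out(targets=[{"dx":0,"dy":0,"dz":0,"turn":0.5},{"dx":0,"dy":0,"dz":0,"turn":0.5},{"dx":0,"dy":0,"dz":0,"turn":0},{"dx":0,"dy":0,"dz":0,"turn":0}])

```text
t: 28.5
eef_pos: [508.8, 118.0, 120.8]
tool_rot: [[0.124, 0.992, -0.004], [0.992, -0.124, -0.002], [-0.002, -0.004, -1.0]]
contact_force: [-5.9, -2.0, 4.9]
gripper_width: 0.55
finger_force: 35.1
```

```bash
python3 -c "
from h import *
go([511.2,119,121])"
```

```text
t 28.5 tcp [508.8 118.  120.8] yaw 82.87 tilt [-0.002 -0.004 -1.   ] j [ 13.1  20.7  -7.2  62.3  -0.  110.2] gw 47.0 ff 35.1 F [-5.9 -2.   4.9] T [-0.45  1.25 -0.01]
units [ 0.04  0.07 -0.01]
```

Emit:
carry_out(targets=[{"dx":0,"dy":0,"dz":0,"turn":0.5},{"dx":0,"dy":0,"dz":0,"turn":0.5},{"dx":0,"dy":0,"dz":0,"turn":0},{"dx":0,"dy":0,"dz":0,"turn":0}])

```text
t: 28.83
eef_pos: [508.9, 118.4, 120.7]
tool_rot: [[0.224, 0.975, -0.004], [0.975, -0.224, -0.001], [-0.002, -0.004, -1.0]]
contact_force: [-4.9, -1.2, 3.4]
gripper_width: 0.549
finger_force: 35.6
```

```bash
python3 -c "
from h import *
go([511.2,119,121])"
```

```text
t 28.83 tcp [508.9 118.4 120.7] yaw 77.07 tilt [-0.002 -0.004 -1.   ] j [ 13.1  20.7  -7.2  62.3  -0.  116. ] gw 46.9 ff 35.6 F [-4.9 -1.2  3.4] T [-0.3   1.06  1.01]
units [ 0.04  0.07 -0.01]
```

The torque jumped to 1.0 N m, which is the stop. A small confirming push, then back off.

Emit:
carry_out(targets=[{"dx":0,"dy":0,"dz":0,"turn":0.2},{"dx":0,"dy":0,"dz":0,"turn":0},{"dx":0,"dy":0,"dz":0,"turn":0},{"dx":0,"dy":0,"dz":0,"turn":0}])

```text
t: 29.17
eef_pos: [509.0, 118.4, 120.7]
tool_rot: [[0.245, 0.97, -0.004], [0.97, -0.245, -0.001], [-0.002, -0.004, -1.0]]
contact_force: [-5.4, -1.5, 3.3]
gripper_width: 0.553
finger_force: 35.6
```

```bash
python3 -c "
from h import *
go([511.2,119,121])"
```

```text
t 29.17 tcp [509.  118.4 120.7] yaw 75.84 tilt [-0.002 -0.004 -1.   ] j [ 13.1  20.8  -7.2  62.3  -0.  117.3] gw 47.2 ff 35.6 F [-5.4 -1.5  3.3] T [-0.37  0.99  0.67]
units [ 0.04  0.07 -0.01]
```

Emit:
carry_out(targets=[{"dx":0,"dy":0,"dz":0,"turn":-0.3},{"dx":0,"dy":0,"dz":0,"turn":0},{"dx":0,"dy":0,"dz":0,"turn":0}])

```text
t: 29.42
eef_pos: [509.0, 118.4, 120.7]
tool_rot: [[0.216, 0.976, -0.004], [0.976, -0.216, -0.001], [-0.002, -0.004, -1.0]]
contact_force: [-5.7, -0.6, 4.0]
gripper_width: 0.547
finger_force: 35.6
```

```bash
python3 -c "
from h import *
go([511.2,119,121])"
```

```text
t 29.42 tcp [509.  118.4 120.7] yaw 77.52 tilt [-0.002 -0.004 -1.   ] j [ 13.1  20.7  -7.2  62.3   0.  115.6] gw 46.7 ff 35.6 F [-5.7 -0.6  4. ] T [-0.27  1.    0.08]
units [ 0.03  0.07 -0.01]
```

Slipping at the stop confirms that it has bottomed out. I back off a quarter turn counter-clockwise.

Emit:
carry_out(targets=[{"dx":0,"dy":0,"dz":0,"turn":-0.5},{"dx":0,"dy":0,"dz":0,"turn":-0.9},{"dx":0,"dy":0,"dz":0,"turn":-0.9},{"dx":0,"dy":0,"dz":0,"turn":-0.9},{"dx":0,"dy":0,"dz":0,"turn":-0.9},{"dx":0,"dy":0,"dz":0,"turn":-0.9},{"dx":0,"dy":0,"dz":0,"turn":-0.9},{"dx":0,"dy":0,"dz":0,"turn":-0.9},{"dx":0,"dy":0,"dz":0,"turn":-0.9},{"dx":0,"dy":0,"dz":0,"turn":-0.9},{"dx":0,"dy":0,"dz":0,"turn":-0.9},{"dx":0,"dy":0,"dz":0,"turn":-0.9},{"dx":0,"dy":0,"dz":0,"turn":-0.9},{"dx":0,"dy":0,"dz":0,"turn":-0.9},{"dx":0,"dy":0,"dz":0,"turn":-0.9},{"dx":0,"dy":0,"dz":0,"turn":-0.9},{"dx":0,"dy":0,"dz":0,"turn":-0.9},{"dx":0,"dy":0,"dz":0,"turn":0},{"dx":0,"dy":0,"dz":0,"turn":0},{"dx":0,"dy":0,"dz":0,"turn":0}])

```text
t: 31.08
eef_pos: [507.9, 117.7, 121.5]
tool_rot: [[-0.974, 0.227, -0.005], [0.227, 0.974, -0.002], [0.005, -0.003, -1.0]]
contact_force: [-10.0, -3.8, 11.7]
gripper_width: 0.552
finger_force: 36.2
```

```bash
python3 - <<'E'
from h import *
go([511.2,119,121])
im,d=grab('top'); im2,d2=grab('side')
out=np.zeros((400,800,3),np.uint8); out[:,:400]=cv2.resize(im[170:330,170:330],(400,400)); out[:,400:]=cv2.resize(im2[170:300,280:410],(400,400)); save('c7.png',out)
E
```

```text
t 31.08 tcp [507.9 117.7 121.5] yaw 166.91 tilt [ 0.005 -0.003 -1.   ] j [13.1 20.7 -7.2 62.5 -0.  26.2] gw 47.2 ff 36.2 F [-10.   -3.8  11.7] T [-0.65  1.97  0.09]
units [-0.1   0.07  0.01]
```

View pics/c7.png

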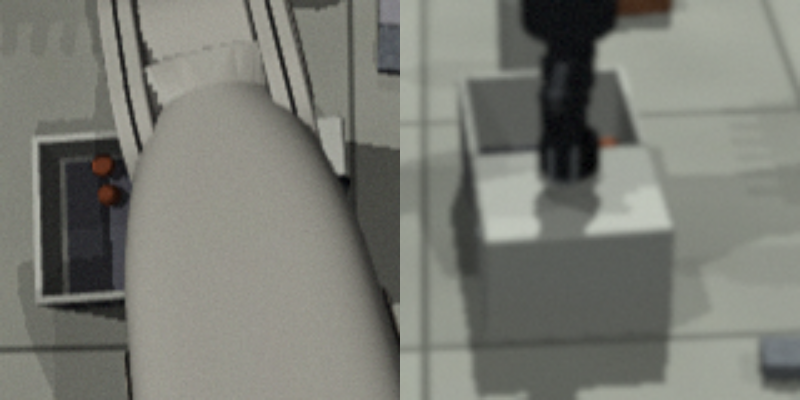

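The side half shows the fingers holding the cap at (570,155), and the chunks are in the basket. The ridge's first bearing (163°, or 160° from the planter's x) agrees with the 166° turned up to the stop. I hand in.

```bash
python3 -c "
from h import *
s=bot.read_state();print(s['dq'].round(2),s['finger_force']);print(bot.hand_in())"
```

```text
[-0.   -0.04 -0.1   0.07  0.11 -0.03] 36.242194175720215
the job is handed in; nothing more can be done
None
```

I handed the job in at about 31 s, but no verdict came back: all four chunks are in the basket, the empty tray is flat on the bench (turned half round from how it started), and the cap was screwed to its stop, backed off about 89° and is held at 36 N. The final cap angle comes from the wrist turn, because the arm hid the cap from the cameras.

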